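Slide a filter carton into its lane between the dividers

ROBOT

A 7-joint arm with a two-finger parallel gripper is mounted at the origin on the work surface. World frame = base frame: x ahead of the robot, y to its left, z up, the work surface at z = 0. Lengths are in m, angles in rad, forces in N, time in s.
With the tool pointing down it reaches from about 0.425 to 0.925 m from the base axis. Payload 6.8 kg.
Tool frame: the origin (TCP) lies at the very end of the fingers, on their centre line; the grasp point (between the pads) lies 19 mm behind it; z points along the fingers, y is the line along which they close (so a half turn about z gives the same grasp; the last joint's range is limited). The gripper opens to 85 mm and grips with 20 to 120 N. Pads are 22 mm wide; open, the fingers measure 114 mm over their backs; the gripper's body (76 mm by 85 mm) begins 54 mm behind the grasp point. The pads swing forward as they close: fully open they stand 13 mm farther back than shut.
Start: joints at [-1.297, 0.477, 0.022, 1.555, -0.011, 1.109, -0.083], TCP at [0.251, 0.626, 0.231] pointing down, gripper open.
Joint ranges: [-2.96, 2.96], [-0.34, 2.1], [-1.41, 1.46], [0.24, 2.44], [-1.37, 4.51], [0.17, 1.92], [-2.96, 2.96]. Speed limits (rad/s): [2.39, 2.39, 3.14, 3.14, 3.14, 3.14, 3.14].

INTERFACE

Orientations are given as a rotation vector (axis times angle).
In Python, from bench import get_obs, grab_frame, hand_in gives the robot as it stands.
- The arm moves only by the tool drive_tool, never from a script. Its argument "rows" is a list of rows, each an object with "offset": the shift along the tool's x, y, z as a fraction of full scale, a list of three; "rotation": the turn, a rotation vector about the tool's x, y, z as a fraction of full scale, a list of three; "claw": the opening, from 0 (shut) to 1 (fully open). In form: [{"offset": [tx, ty, tz], "rotation": [wx, wy, wz], "claw": claw}, ...]. A call has 1 to 20 rows; each row is the pose to reach, as a shift and turn from the pose commanded when the call began, along the tool's axes at that moment; what a row does not reach only later rows make up. Full scale, the value 1, is 0.15 m for a shift and 2 rad for a turn. A row lasts 1/12 s, in which the tool goes at most 41.7 mm and 7.16 degrees, less where a joint would pass 70% of its speed; a pose out of reach is approached as far as the arm can. A call with a number of a shift or a turn outside -1 to 1 is refused whole. A call with a gripper value outside its range is refused whole. The fingers move at their own pace and stop on an object; "force" is the grip in N (left out, the last holds). Time passes only in rows, so rows that repeat a pose let the fingers close. It gives the time, the measured TCP pose, the force, the opening and the grip force at its end, in the units of the state.
- get_obs(): the state, without advancing time (a new reading comes with each control period).
- grab_frame(name): name is "scene" or "top" or "wrist"; returns a dict with "frame" (400x640x3 uint8, red, green, blue), "z_map" (400x640 float32, m along the optical axis (not along the pixel's ray), 0 where there is no reading), "vfov" (degrees; the focal length in pixels is half the picture's height over the tangent of half this angle, whatever the lens; pixels are square), "cx", "cy" (the principal point, pixels), "R" (3x3) and "t" (3): a world point X has camera coordinates R X + t. Camera axes: x right, y down, z forward; pixel columns grow to the right and rows downward; lengths in m; the calibration is good to about 2 mm. The wrist camera is an equidistant fisheye: a pixel r from the principal point sees the ray r / f radians off the axis. A picture is of the moment at which its call begins.
- hand_in(): hands the job in; it is judged then, once.
The state is a dict: "clock": time; "joints": joint angles; "qvel": joint speeds; "tau": joint torques, N m; "tcp_pos": TCP position; "orientation": TCP orientation; "contact_force": force on the tool from outside, world axes, zero at the start; "moment": the same for the moment, N m; "grip_width": finger opening in m; "gripper_force": force on a finger pad.
Only numpy, scipy, OpenCV 4.12 (cv2) and the standard library are available. Lean on these libraries where they do the work, as an engineer would, in place of code of your own. Each camera call takes 0.05 s, during which the arm holds its last target. There are 200 camera calls.

TASK

Put the green filter carton away: push it along the counter with your fingertips, in between the two dividers of the empty rack lane (the one with the green floor sticker), until it is fully home against the stop rail. Slide it only, never lift or tip it and do not crush it, and leave the other cartons and everything else on the counter where they stand.

Things in the scene. Friction and masses are not known exactly. Their poses are not given: they have to be found in the camera images.
- carton: the lime green filter carton to be pushed, a closed box 92 mm wide (its x) x 130 mm long (its y) x 60 mm high, white band round it, lying on the counter, 0.3 to 0.65 kg; too wide for the fingers to span. Origin at the centre of its underside; either end may go in first
- lane: the empty rack lane, with a lime green 80 x 30 mm floor sticker near its mouth. Origin on the counter where the carton's origin is when home; y points into the lane, x across it. In this frame: divider faces at x = -49 and +49 mm (98 mm clear, 6 mm more than the carton), divider front edges (the mouth) at y = -85 mm, stop rail's face at y = +65 mm. Counter before the mouth is clear
- rack: fixed grey sheet-steel rack screwed to the counter: three lanes, four dividers 4 mm thick, 45 mm high, 150 mm long at x = -102, 0, 102 and 204 mm; stop rail 55 mm high at y = 150 mm. Origin on the counter, in the mouth line, at the front edge of the second divider; y points into the lanes. The empty lane is the one at x = -51 or +51 mm
- stock_blue: dark blue carton of the same size, 92 x 130 x 60 mm, standing loose in its own lane (the other of the two at x = -51 and +51 mm of the rack); origin at the centre of its underside
- stock_red: red carton of the same size, standing loose in the third lane (x = +153 mm of the rack); origin at the centre of its underside
- spin_filter: orange spin-on oil filter standing loose on the counter, 66 mm diameter, 74 mm high; origin at the centre of its underside
- coupling: steel and brass hose coupling standing loose, about 40 mm across, 76 mm high; origin at the centre of its underside
- ferrule: steel crimp ferrule standing loose, 34 mm diameter, 36 mm high; origin at the centre of its underside
- oil_jug: dark green one-litre oil jug standing loose, 62 x 108 mm, 220 mm high; origin at the centre of its underside
Not all that is in view belongs to the job. Several things look just like the carton: the one meant starts farthest to the robot's right.

How it is judged:
By the outcome, as a careful person would: the job done as asked, in the order asked, and still so for the second after the job is handed in, with the robot touching nothing.
It also fails if it takes over 72 s, if anything falls off the work surface, if the arm or the gripper's body presses on something with over 40 N, if the wrist force passes 120 N, or if a joint passes its speed limit or range.

## Working session

There is one attempt and no reset: what is moved stays moved. The work goes in short steps, Python scripts to look and compute and a tool call to move; the robot and the scene stay as the last step left them, time stands still between calls to the robot, and variables do not carry over. Pictures are saved under pics/ and viewed, at most 10 in all, crops included, and the job is handed in when it is done.

Besides the shell and the picture viewer there is one more tool, called after "Emit:" by a JSON object that holds its "op" and its "data", one argument or row to a line. drive_tool: Moves the arm, as the interface text tells. Its arguments: {"type":"object","properties":{"rows":{"type":"array","items":{"type":"object","properties":{"offset":{"type":"array","items":{"type":"number"}},"rotation":{"type":"array","items":{"type":"number"}},"claw":{"type":"number"}}}},"force":{"type":"number"}},"required":["rows"]}

```bash
mkdir -p pics; cat > h.py <<'E'
import numpy as np, cv2
from bench import get_obs, grab_frame, hand_in
def pts(g):
    f=200/np.tan(np.radians(g['vfov'])/2); z=g['z_map']; v,u=np.mgrid[:400,:640]
    P=np.stack([(u-g['cx'])/f*z,(v-g['cy'])/f*z,z],-1)
    return (P-g['t'])@g['R']
E
python3 - <<'E'
from h import *
o=get_obs(); print({k:np.round(v,3) for k,v in o.items()})
for n in('scene','top'):
    g=grab_frame(n); cv2.imwrite(f'pics/{n}0.png',g['frame'][...,::-1]); np.savez(n+'0.npz',**g)
    print(n,g['vfov'],(-g['R'].T@g['t']).round(3),g['R'].round(3).tolist())
g=dict(np.load('top0.npz')); P=pts(g); h=cv2.cvtColor(g['frame'],cv2.COLOR_RGB2HSV)
m=cv2.inRange(h,(30,90,70),(75,255,255))
n,l,s,c=cv2.connectedComponentsWithStats(m)
for i in range(1,n):
    if s[i,4]>60:
        q=P[l==i]; print(i,s[i],c[i].round(),np.median(q,0).round(3),q.min(0).round(3),q.max(0).round(3))
E
```

```text
{'clock': np.float64(0.0), 'joints': array([-1.297,  0.478,  0.022,  1.556, -0.011,  1.109, -0.083]), 'qvel': array([ 0.001,  0.   , -0.001,  0.   , -0.002,  0.001, -0.001]), 'tau': array([-0.0000e+00, -5.9645e+01,  1.6080e+00, -2.8120e+01,  1.2000e-02,
        9.0000e-03, -0.0000e+00]), 'tcp_pos': array([0.251, 0.626, 0.23 ]), 'orientation': array([-5.960e-01, -3.084e+00,  3.000e-03]), 'contact_force': array([-0.299,  0.473,  0.78 ]), 'moment': array([ 0.018, -0.021, -0.011]), 'gripper_force': np.float64(0.0), 'grip_width': np.float64(0.085)}
scene 52.18291832065461 [ 0.919 -0.681  0.724] [[0.866, 0.499, -0.016], [0.32, -0.579, -0.75], [-0.384, 0.645, -0.661]]
top 48.094216308825565 [ 0.419 -0.024  1.176] [[-0.024, -1.0, 0.005], [-0.993, 0.023, -0.113], [0.113, -0.007, -0.994]]
1 [348 150   7  15  70] [351. 157.] [ 0.643 -0.113  0.06 ] [ 0.419 -0.121  0.055] [ 0.661 -0.024  1.176]
2 [366 154  35  21 339] [381. 163.] [ 0.627 -0.181  0.06 ] [ 0.419 -0.248 -0.004] [ 0.657 -0.024  1.176]
3 [342 171   8  17  82] [346. 179.] [ 0.587 -0.098  0.059] [ 0.571 -0.107  0.016] [ 0.608 -0.09   0.
[... 337 characters left out ...]
 [219. 259.] [0.397 0.22  0.059] [ 0.378 -0.024  0.012] [0.419 0.235 1.176]
8 [308 258   9  16  74] [312. 265.] [ 0.375 -0.008  0.06 ] [ 0.355 -0.024  0.052] [4.190e-01 1.000e-03 1.176e+00]
9 [334 263  36  25 465] [351. 276.] [ 0.346 -0.104  0.059] [ 0.315 -0.155 -0.004] [ 0.377 -0.062  0.066]
10 [227 264  38  34 486] [245. 278.] [0.35  0.157 0.058] [ 0.297 -0.024 -0.003] [0.419 0.201 1.176]
11 [199 270  12  15  72] [204. 277.] [0.352 0.257 0.059] [ 0.334  0.242 -0.003] [0.369 0.286 0.065]
12 [316 280   9  15  71] [320. 287.] [ 0.321 -0.027  0.059] [ 0.298 -0.036 -0.   ] [ 0.338 -0.017  0.064]
13 [213 282  36  33 482] [229. 299.] [0.298 0.196 0.059] [ 0.253 -0.024 -0.001] [0.419 0.241 1.176]
```

View pics/top0.png

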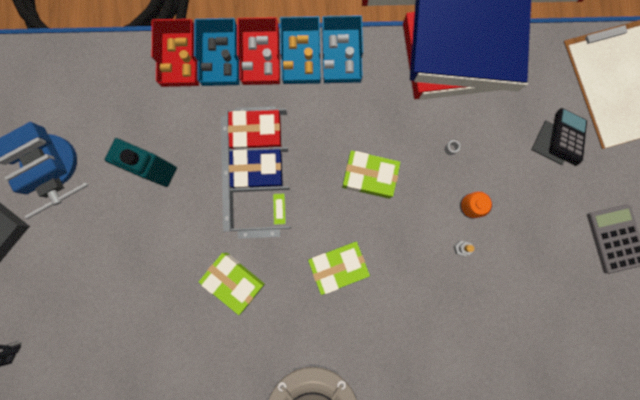

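View pics/scene0.png

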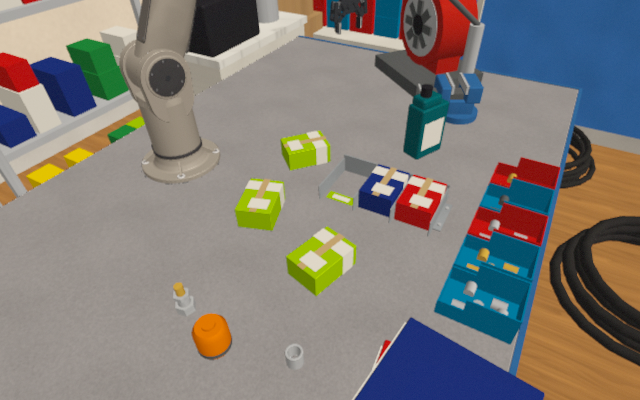

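The top view shows three lime cartons. The one farthest right is at px (372,173). The empty lane with the sticker is at (279,208), and it opens to the right, toward world -y. The loose items at (477,205), (464,248) and (453,147) are well clear.

```bash
cat >> h.py <<'E'
def rect(P,box,z0,z1):
    m=(P[...,2]>z0)&(P[...,2]<z1)&(P[...,0]>box[0])&(P[...,0]<box[1])&(P[...,1]>box[2])&(P[...,1]<box[3])
    return P[m]
def ray(g,u,v,z):
    f=200/np.tan(np.radians(g['vfov'])/2); d=np.stack([(u-g['cx'])/f,(v-g['cy'])/f,np.ones(len(u))],-1)@g['R']
    c=-g['R'].T@g['t']; return c+d*((z-c[2])/d[:,2])[:,None]
def carton(g,box):
    # top face: pixels near z=.06, outline cast onto plane z=.06
    P=pts(g); m=((P[...,2]>.05)&(P[...,2]<.075)&(P[...,0]>box[0])&(P[...,0]<box[1])&(P[...,1]>box[2])&(P[...,1]<box[3])).astype(np.uint8)
    m=cv2.morphologyEx(m,cv2.MORPH_OPEN,np.ones((3,3)))
    n,l,s,c=cv2.connectedComponentsWithStats(m); i=1+np.argmax(s[1:,4]); v,u=np.nonzero(l==i)
    q=ray(g,u.astype(float),v.astype(float),.06)[:,:2]; (c,sz,a)=cv2.minAreaRect((q*1000).astype(np.float32))
    if sz[0]<sz[1]: a-=90
    return np.array(c),sz,(a+90)%180-90,q.mean(0)*1000   # a: direction of long axis from +x, deg
E
python3 - <<'E'
from h import *
g=dict(np.load('top0.npz')); P=pts(g)
print('carton',carton(g,(.5,.72,-.28,-.05)))
print('others',carton(g,(.28,.46,-.16,.03)),carton(g,(.24,.44,.12,.3)))
h=cv2.cvtColor(g['frame'],cv2.COLOR_RGB2HSV); m=cv2.inRange(h,(30,90,70),(75,255,255)); m[:190]=0;m[226:]=0;m[:,:270]=0;m[:,290:]=0
v,u=np.nonzero(m);q=ray(g,u*1.,v*1.,0); print('sticker',cv2.minAreaRect((q[:,:2]*1000).astype(np.float32)),q.mean(0))
q=rect(P,(.42,.85,.02,.28),.03,.058)
for x in np.arange(.42,.85,.01):
    r=q[(q[:,0]>=x)&(q[:,0]<x+.01)]
    if len(r): print(round(x,2),len(r),r[:,1].min().round(3),r[:,1].max().round(3),np.median(r[:,2]).round(3))
S=g['frame'][90:250,200:420];cv2.imwrite('pics/c1.png',cv2.resize(S,None,fx=3.6,fy=3.6,interpolation=3)[...,::-1])
Z=((P[90:250,200:420,2]).clip(0,.08)/.08*255).astype(np.uint8);cv2.imwrite('pics/z1.png',cv2.resize(Z,None,fx=3.6,fy=3.6,interpolation=0))
E
```

```text
carton (array([ 601.60906982, -162.17590332]), (130.69566345214844, 94.14734649658203), 75.80034637451172, array([ 601.08973988, -162.18552088]))
others (array([367.56448364, -72.51519775]), (92.4462890625, 130.71800231933594), -70.98698616027832, array([367.35499039, -72.16087948])) (array([336.83810425, 194.0537262 ]), (130.8095703125, 94.1936264038086), 50.7389030456543, array([335.9353897 , 194.27515393]))
sticker ((521.8839111328125, 75.94200134277344), (31.52108383178711, 81.74732208251953), 89.2918701171875) [0.52223459 0.0764446  0.        ]
0.46 40 0.089 0.199 0.043
0.47 85 0.048 0.199 0.045
0.48 12 0.196 0.199 0.052
0.49 12 0.197 0.2 0.051
0.5 12 0.196 0.199 0.052
0.51 10 0.197 0.2 0.051
0.52 16 0.197 0.202 0.052
0.53 15 0.197 0.202 0.049
0.54 14 0.197 0.203 0.05
0.55 16 0.198 0.201 0.051
0.56 27 0.158 0.202 0.044
0.57 233 0.049 0.202 0.044
0.58 41 0.067 0.202 0.056
0.59 49 0.067 0.202 0.057
0.6 51 0.067 0.202 0.057
0.61 31 0.067 0.202 0.057
0.62 28 0.067 0.202 0.057
0.63 34 0.068 0.202 0.056
0.64 43 0.068 0.204 0.057
0.65 45 0.068 0.204 0.057
0.66 44 0.068 0.204 0.057
0.67 185 0.052 0.205 0.045
0.68 83 0.069 0.204 0.055
0.69 42 0.069 0.204 0.057
0.7 39 0.069 0.204 0.057
0.71 29 0.069 0.204 0.057
0.72 35 0.069 0.204 0.056
0.73 33 0.07 0.204 0.057
0.74 36 0.07 0.204 0.057
0.75 38 0.07 0.205 0.057
0.76 32 0.07 0.204 0.057
0.77 91 0.053 0.206 0.046
0.78 3 0.066 0.082 0.043
```

View pics/c1.png

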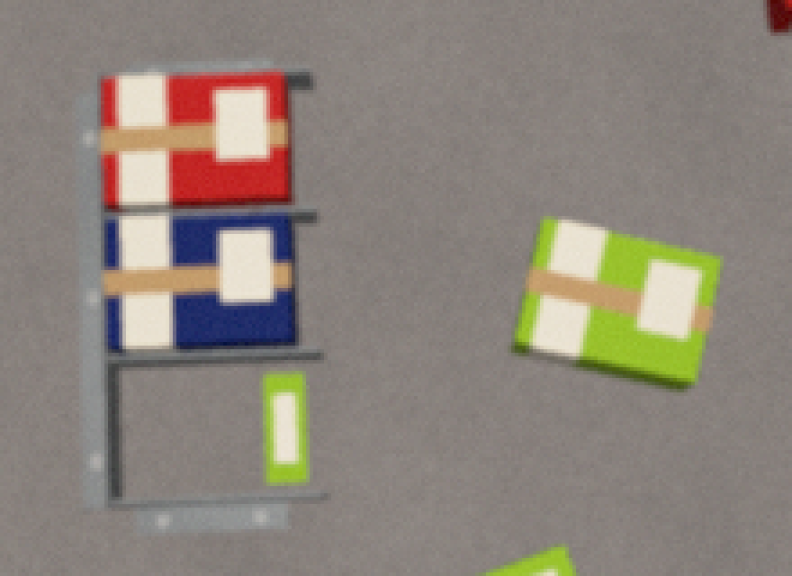

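View pics/z1.png

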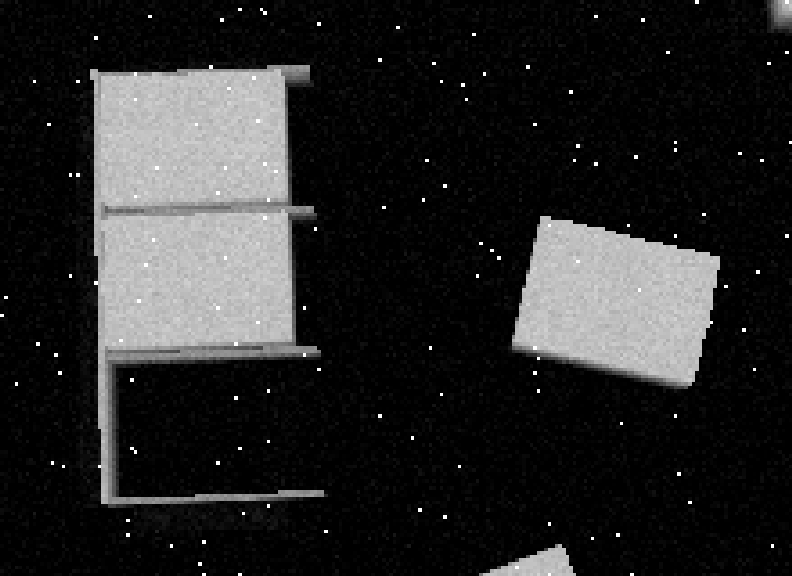

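The crop shows the lane's mouth on the right (low y), with its dividers at crop rows about 355 and 495. The carton is about 15° off the lane axis and displaced +x. My plan is to push its +x long side with both fingertips to centre and square it, then push from behind. First, approach.

Emit:
{"op": "drive_tool", "data": {
  "rows": [
    {"offset": [-0.2,-0.16,0],"rotation": [0,0,0],"claw": 0.6},
    {"offset": [-0.4,-0.33,0],"rotation": [0,0,0],"claw": 0.6},
    {"offset": [-0.6,-0.5,0],"rotation": [0,0,0],"claw": 0.6},
    {"offset": [-0.8,-0.67,0],"rotation": [0,0,0],"claw": 0.6},
    {"offset": [-0.94,-0.785,0],"rotation": [0,0,0],"claw": 0.6}
  ]
}}

```text
clock: 0.52
tcp_pos: [0.3404, 0.4605, 0.2309]
orientation: [0.601, 3.083, -0.003]
contact_force: [0.8, 0.2, -1.1]
grip_width: 0.0514
gripper_force: 0.0
```

Emit:
{"op": "drive_tool", "data": {
  "rows": [
    {"offset": [-0.2,-0.16,0],"rotation": [0,0,0],"claw": 0.6},
    {"offset": [-0.4,-0.33,0],"rotation": [0,0,0],"claw": 0.6},
    {"offset": [-0.6,-0.5,0],"rotation": [0,0,0],"claw": 0.6},
    {"offset": [-0.8,-0.67,0],"rotation": [0,0,0],"claw": 0.6},
    {"offset": [-0.94,-0.785,0],"rotation": [0,0,0],"claw": 0.6}
  ]
}}

```text
clock: 0.93
tcp_pos: [0.4268, 0.2986, 0.2311]
orientation: [0.601, 3.083, -0.002]
contact_force: [-0.2, -0.5, -1.0]
grip_width: 0.0511
gripper_force: 0.0
```

Emit:
{"op": "drive_tool", "data": {
  "rows": [
    {"offset": [-0.2,-0.16,0],"rotation": [0,0,0],"claw": 0.6},
    {"offset": [-0.4,-0.33,0],"rotation": [0,0,0],"claw": 0.6},
    {"offset": [-0.6,-0.5,0],"rotation": [0,0,0],"claw": 0.6},
    {"offset": [-0.8,-0.67,0],"rotation": [0,0,0],"claw": 0.6},
    {"offset": [-0.94,-0.785,0],"rotation": [0,0,0],"claw": 0.6}
  ]
}}

```text
clock: 1.35
tcp_pos: [0.5134, 0.1368, 0.2313]
orientation: [0.601, 3.083, -0.002]
contact_force: [0.2, 1.1, -0.3]
grip_width: 0.0515
gripper_force: 0.0
```

Emit:
{"op": "drive_tool", "data": {
  "rows": [
    {"offset": [-0.2,-0.16,0],"rotation": [0,0,0],"claw": 0.6},
    {"offset": [-0.4,-0.33,0],"rotation": [0,0,0],"claw": 0.6},
    {"offset": [-0.6,-0.5,0],"rotation": [0,0,0],"claw": 0.6},
    {"offset": [-0.8,-0.67,0],"rotation": [0,0,0],"claw": 0.6},
    {"offset": [-0.94,-0.785,0],"rotation": [0,0,0],"claw": 0.6}
  ]
}}

```text
clock: 1.77
tcp_pos: [0.6001, -0.0251, 0.2311]
orientation: [0.601, 3.083, -0.002]
contact_force: [0.0, 0.2, 0.8]
grip_width: 0.0515
gripper_force: 0.0
```

```bash
cat >> h.py <<'E'
from scipy.spatial.transform import Rotation as Ro
def to(x,y,z,xang):
    """offset/rotation fractions to bring the TCP to x,y,z, pointing down with tool x at xang deg (world)"""
    o=get_obs(); R=Ro.from_rotvec(o['orientation']); a=np.radians(xang)
    T=Ro.from_matrix(np.array([[np.cos(a),np.sin(a),0],[np.sin(a),-np.cos(a),0],[0,0,-1]]))
    print('at',o['tcp_pos'].round(4),'xang',np.degrees(np.arctan2(*R.as_matrix()[[1,0],0])).round(2),'clock',o['clock'],'F',o['contact_force'].round(1))
    print('offset',(R.inv().apply(np.array([x,y,z])-o['tcp_pos'])/.15).round(3),'rot',((R.inv()*T).as_rotvec()/2).round(4))
E
python3 - <<'E'
from h import *
g=dict(np.load('top0.npz')); P=pts(g)
def line(b,k):
    m=(P[...,2]>.037)&(P[...,2]<.053)&(P[...,0]>b[0])&(P[...,0]<b[1])&(P[...,1]>b[2])&(P[...,1]<b[3])
    v,u=np.nonzero(m); q=ray(g,u*1.,v*1.,.045 if k else .055)
    vx=cv2.fitLine((q[:,:2]*1000).astype(np.float32),cv2.DIST_HUBER,0,.01,.01).ravel(); print(len(u),vx.round(3),np.degrees(np.arctan2(vx[1],vx[0])).round(2),np.sort(q[:,1])[[0,1,2,-3,-1]].round(4)); return q
for b in((.455,.49,.04,.19),(.562,.582,.04,.065),(.665,.685,.045,.068),(.76,.79,.045,.072)):
    q=line(b,1); print(q[:,:2].mean(0).round(4))
m=(P[...,2]>.05)&(P[...,2]<.06)&(P[...,0]>.48)&(P[...,0]<.56)&(P[...,1]>.19)&(P[...,1]<.22)
v,u=np.nonzero(m);q=ray(g,u*1.,v*1.,.055);print('rail',len(q),q[:,1].min(),q[:,1].max(),np.polyfit(q[:,0],q[:,1],1))
for b in((.58,.67,.05,.23),(.68,.775,.05,.23)): print('stock',carton(g,b))
to(.684,-.183,.23,165.8)
E
```

```text
101 [ 1.80000e-02 -1.00000e+00  4.70788e+02  1.18216e+02] -88.99 [0.0476 0.0476 0.0501 0.1859 0.1885]
[0.4708 0.118 ]
12 [1.48000e-01 9.89000e-01 5.73586e+02 5.73490e+01] 81.51 [0.051  0.051  0.0535 0.0612 0.0637]
[0.5736 0.0573]
14 [ 9.50000e-02 -9.95000e-01  6.74487e+02  5.94060e+01] -84.56 [0.0519 0.052  0.0545 0.0648 0.0674]
[0.6748 0.0597]
21 [4.00000e-03 1.00000e+00 7.76802e+02 6.25440e+01] 89.79 [0.0529 0.053  0.0555 0.0711 0.0711]
[0.777  0.0626]
rail 61 0.19643630968126158 0.2014757476551718 [0.03812841 0.17909044]
stock (array([624.82550049, 134.77719116]), (88.71514129638672, 135.9928436279297), -89.82352514564991, array([624.15137154, 133.5726709 ]))
stock (array([725.26928711, 135.51535034]), (135.9060821533203, 91.32942199707031), 88.6988525390625, array([724.91014092, 135.93790722]))
at [ 0.6001 -0.0251  0.2311] xang 157.94 clock 1.7667 F [0.  0.2 0.8]
offset [-0.914 -0.765  0.009] rot [-0.0007  0.0003 -0.0686]
```

Lane axis is about 91.0°, with the centre line through x = 0.5224 at y = 0.065. The mouth is at y ≈ 0.0485 and home at y ≈ 0.1335, and the sticker and stock cartons agree with this. Next I move to the carton's +x side and go down.

Emit:
{"op": "drive_tool", "data": {
  "rows": [
    {"offset": [-0.23,-0.19,0],"rotation": [0,0,-0.017],"claw": 0.6},
    {"offset": [-0.46,-0.38,0],"rotation": [0,0,-0.034],"claw": 0.6},
    {"offset": [-0.69,-0.57,0],"rotation": [0,0,-0.05],"claw": 0.6},
    {"offset": [-0.915,-0.765,0],"rotation": [0,0,-0.0686],"claw": 0.6},
    {"offset": [-0.915,-0.765,0],"rotation": [0,0,-0.0686],"claw": 0.6},
    {"offset": [-0.915,-0.765,0],"rotation": [0,0,-0.0686],"claw": 0.6}
  ]
}}

```text
clock: 2.27
tcp_pos: [0.6838, -0.1842, 0.2304]
orientation: [-0.394, -3.116, 0.005]
contact_force: [-0.2, 1.0, -0.2]
grip_width: 0.0513
gripper_force: 0.0
```

Emit:
{"op": "drive_tool", "data": {
  "rows": [
    {"offset": [0,0,0.2],"rotation": [0,0,0],"claw": 0.6},
    {"offset": [0,0,0.4],"rotation": [0,0,0],"claw": 0.6},
    {"offset": [0,0,0.6],"rotation": [0,0,0],"claw": 0.6},
    {"offset": [0,0,0.8],"rotation": [0,0,0],"claw": 0.6},
    {"offset": [0,0,0.95],"rotation": [0,0,0],"claw": 0.6},
    {"offset": [0,0,0.95],"rotation": [0,0,0],"claw": 0.6}
  ]
}}

```text
clock: 2.77
tcp_pos: [0.68, -0.1752, 0.0829]
orientation: [-0.38, -3.108, -0.003]
contact_force: [-0.3, 0.8, -0.9]
grip_width: 0.0512
gripper_force: 0.0
```

```bash
python3 - <<'E'
from h import *
to(.684,-.183,.015,165.8)
to(.659,-.1765,.015,165.8)
for n in ('top','scene'):
    g=grab_frame(n); P=pts(g); print(carton(g,(.5,.655,-.28,-.05)) if n=='top' else '')
    cv2.imwrite(f'pics/{n}2.png',cv2.resize(g['frame'][120:340,230:470] if n=='scene' else g['frame'][90:250,300:460],None,fx=2.2,fy=2.2)[...,::-1])
E
```

```text
at [ 0.68   -0.1752  0.0829] xang 166.08 clock 2.7667 F [-0.3  0.8 -0.9]
offset [-0.043 -0.044  0.452] rot [ 0.0003 -0.0052  0.0024]
at [ 0.68   -0.1752  0.0829] xang 166.08 clock 2.7667 F [-0.3  0.8 -0.9]
offset [ 0.129 -0.042  0.454] rot [ 0.0003 -0.0052  0.0024]
(array([ 614.04150391, -104.7118454 ]), (14.113078117370605, 83.82939910888672), -15.5841064453125, array([ 617.39789469, -105.27834018]))
```

View pics/scene2.png

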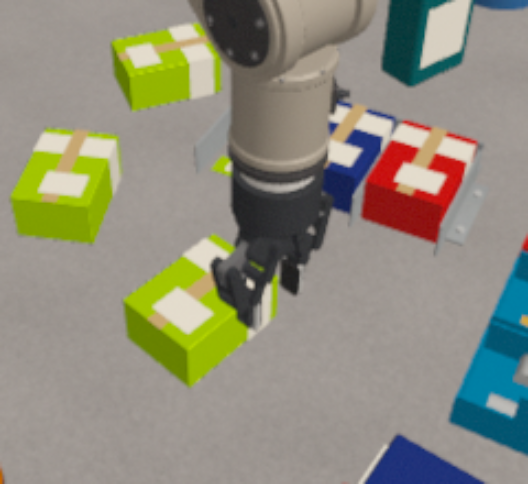

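The scene crop shows the fingers just off the carton's +x long side, around crop px (270,280), and still above the counter. I continue down.

Emit:
{"op": "drive_tool", "data": {
  "rows": [
    {"offset": [-0.04,-0.02,0.1],"rotation": [0,0,0],"claw": 0.6},
    {"offset": [-0.04,-0.04,0.2],"rotation": [0,-0.005,0],"claw": 0.6},
    {"offset": [-0.04,-0.04,0.3],"rotation": [0,-0.005,0],"claw": 0.6},
    {"offset": [-0.04,-0.04,0.4],"rotation": [0,-0.005,0],"claw": 0.6},
    {"offset": [-0.04,-0.04,0.44],"rotation": [0,-0.005,0],"claw": 0.6},
    {"offset": [-0.04,-0.04,0.44],"rotation": [0,-0.005,0],"claw": 0.6},
    {"offset": [-0.04,-0.04,0.44],"rotation": [0,-0.005,0],"claw": 0.6}
  ]
}}

```text
clock: 3.45
tcp_pos: [0.6885, -0.1854, 0.0229]
orientation: [0.382, 3.109, -0.002]
contact_force: [-0.3, -0.6, 0.3]
grip_width: 0.0513
gripper_force: 0.0
```

```bash
python3 - <<'E'
from h import *
to(.684,-.183,.018,165.8)
to(.659,-.1765,.018,165.8)
E
```

```text
at [ 0.6885 -0.1854  0.0229] xang 166.0 clock 3.45 F [-0.3 -0.6  0.3]
offset [0.034 0.008 0.032] rot [0.0001 0.0049 0.0018]
at [ 0.6885 -0.1854  0.0229] xang 166.0 clock 3.45 F [-0.3 -0.6  0.3]
offset [0.206 0.01  0.031] rot [0.0001 0.0049 0.0018]
```

Emit:
{"op": "drive_tool", "data": {
  "rows": [
    {"offset": [0.04,0.01,0.02],"rotation": [0,0.002,0.002],"claw": 0.6},
    {"offset": [0.08,0.01,0.03],"rotation": [0,0.005,0.002],"claw": 0.6},
    {"offset": [0.12,0.01,0.03],"rotation": [0,0.005,0.002],"claw": 0.6},
    {"offset": [0.15,0.01,0.03],"rotation": [0,0.005,0.002],"claw": 0.6},
    {"offset": [0.18,0.01,0.03],"rotation": [0,0.005,0.002],"claw": 0.6},
    {"offset": [0.2,0.01,0.03],"rotation": [0,0.005,0.002],"claw": 0.6},
    {"offset": [0.2,0.01,0.03],"rotation": [0,0.005,0.002],"claw": 0.6},
    {"offset": [0.2,0.01,0.03],"rotation": [0,0.005,0.002],"claw": 0.6}
  ]
}}

```text
clock: 4.12
tcp_pos: [0.6597, -0.177, 0.0182]
orientation: [0.39, 3.117, 0.0]
contact_force: [0.4, -0.6, 1.1]
grip_width: 0.0513
gripper_force: 0.0
```

```bash
python3 - <<'E'
from h import *
for k in(.25,.5,.75,1):
    to(.657+(.583-.657)*k,-.176+(.024)*k,.015,165.8+15.2*k)
g=grab_frame('scene'); cv2.imwrite('pics/s3.png',cv2.resize(g['frame'][200:320,250:400],None,fx=5,fy=5)[...,::-1])
E
```

```text
at [ 0.6597 -0.177   0.0182] xang 165.75 clock 4.1167 F [ 0.4 -0.6  1.1]
offset [0.148 0.01  0.021] rot [ 0.0001  0.0002 -0.0336]
at [ 0.6597 -0.177   0.0182] xang 165.75 clock 4.1167 F [ 0.4 -0.6  1.1]
offset [0.278 0.019 0.021] rot [ 0.0001  0.0002 -0.0667]
at [ 0.6597 -0.177   0.0182] xang 165.75 clock 4.1167 F [ 0.4 -0.6  1.1]
offset [0.407 0.027 0.021] rot [ 0.0001  0.0002 -0.0999]
at [ 0.6597 -0.177   0.0182] xang 165.75 clock 4.1167 F [ 0.4 -0.6  1.1]
offset [0.536 0.036 0.021] rot [ 1.000e-04  2.000e-04 -1.331e-01]
```

View pics/s3.png

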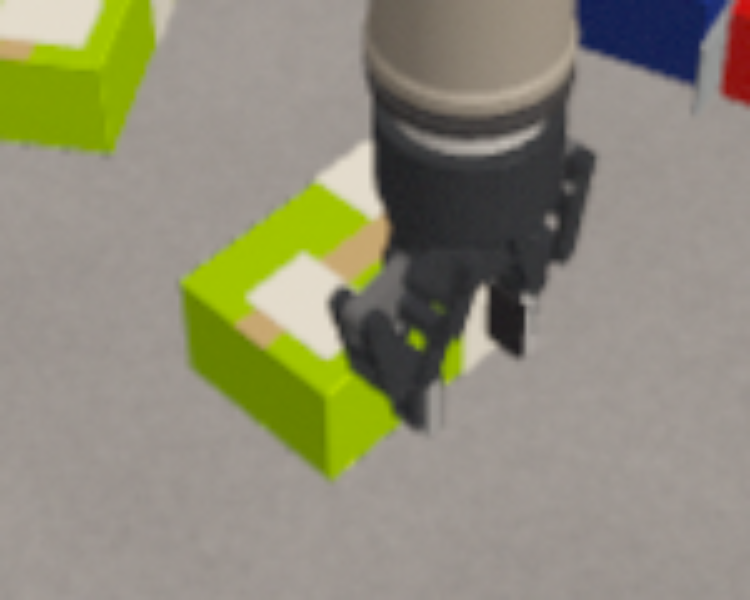

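Nearly in contact and centred on the long side. I push with a gentle arc.

Emit:
{"op": "drive_tool", "data": {
  "rows": [
    {"offset": [0.03,0.002,0.01],"rotation": [0,0,-0.005],"claw": 0.6},
    {"offset": [0.06,0.004,0.015],"rotation": [0,0,-0.012],"claw": 0.6},
    {"offset": [0.09,0.006,0.015],"rotation": [0,0,-0.02],"claw": 0.6},
    {"offset": [0.12,0.008,0.015],"rotation": [0,0,-0.027],"claw": 0.6},
    {"offset": [0.15,0.01,0.015],"rotation": [0,0,-0.035],"claw": 0.6},
    {"offset": [0.18,0.012,0.015],"rotation": [0,0,-0.043],"claw": 0.6},
    {"offset": [0.21,0.014,0.015],"rotation": [0,0,-0.051],"claw": 0.6},
    {"offset": [0.24,0.016,0.015],"rotation": [0,0,-0.059],"claw": 0.6},
    {"offset": [0.27,0.018,0.015],"rotation": [0,0,-0.067],"claw": 0.6},
    {"offset": [0.3,0.02,0.015],"rotation": [0,0,-0.075],"claw": 0.6},
    {"offset": [0.33,0.022,0.015],"rotation": [0,0,-0.083],"claw": 0.6},
    {"offset": [0.36,0.024,0.015],"rotation": [0,0,-0.091],"claw": 0.6},
    {"offset": [0.39,0.026,0.015],"rotation": [0,0,-0.099],"claw": 0.6},
    {"offset": [0.42,0.028,0.015],"rotation": [0,0,-0.107],"claw": 0.6},
    {"offset": [0.44,0.03,0.015],"rotation": [0,0,-0.114],"claw": 0.6},
    {"offset": [0.46,0.032,0.015],"rotation": [0,0,-0.121],"claw": 0.6},
    {"offset": [0.48,0.034,0.015],"rotation": [0,0,-0.128],"claw": 0.6},
    {"offset": [0.5,0.035,0.015],"rotation": [0,0,-0.133],"claw": 0.6},
    {"offset": [0.515,0.035,0.015],"rotation": [0,0,-0.133],"claw": 0.6},
    {"offset": [0.515,0.035,0.015],"rotation": [0,0,-0.133],"claw": 0.6}
  ]
}}

```text
clock: 5.83
tcp_pos: [0.5852, -0.1528, 0.0155]
orientation: [0.027, -3.14, -0.0]
contact_force: [2.0, -1.2, 0.9]
grip_width: 0.051
gripper_force: 0.0
```

```bash
python3 - <<'E'
from h import *
to(.583,-.152,.015,181)
E
```

```text
at [ 0.5852 -0.1528  0.0155] xang -179.0 clock 5.8333 F [ 2.  -1.2  0.9]
offset [0.014 0.006 0.004] rot [ 0.0001 -0.0006  0.    ]
```

Emit:
{"op": "drive_tool", "data": {
  "rows": [
    {"offset": [-0.1,0,0],"rotation": [0,0,0],"claw": 0.6},
    {"offset": [-0.2,0,0],"rotation": [0,0,0],"claw": 0.6},
    {"offset": [-0.25,0,-0.1],"rotation": [0,0,0],"claw": 0.6},
    {"offset": [-0.25,0,-0.3],"rotation": [0,0,0],"claw": 0.6},
    {"offset": [-0.25,0,-0.5],"rotation": [0,0,0],"claw": 0.6},
    {"offset": [-0.25,0,-0.7],"rotation": [0,0,0],"claw": 0.6},
    {"offset": [-0.25,0,-0.9],"rotation": [0,0,0],"claw": 0.6},
    {"offset": [-0.25,0,-1],"rotation": [0,0,0],"claw": 0.6},
    {"offset": [-0.25,0,-1],"rotation": [0,0,0],"claw": 0.6}
  ]
}}

```text
clock: 6.58
tcp_pos: [0.6242, -0.1529, 0.1691]
orientation: [-0.026, 3.138, -0.001]
contact_force: [-0.8, -0.2, 0.4]
grip_width: 0.0515
gripper_force: 0.0
```

Emit:
{"op": "drive_tool", "data": {
  "rows": [
    {"offset": [0,-0.15,0],"rotation": [0,0,0.06],"claw": 0.6},
    {"offset": [0,-0.3,0],"rotation": [0,0,0.12],"claw": 0.6},
    {"offset": [0,-0.45,0],"rotation": [0,0,0.18],"claw": 0.6},
    {"offset": [0.1,-0.6,0],"rotation": [0,0,0.24],"claw": 0.6},
    {"offset": [0.2,-0.75,0],"rotation": [0,0,0.3],"claw": 0.6},
    {"offset": [0.3,-0.8,0],"rotation": [0,0,0.36],"claw": 0.6},
    {"offset": [0.4,-0.8,0],"rotation": [0,0,0.42],"claw": 0.6},
    {"offset": [0.5,-0.8,0],"rotation": [0,0,0.48],"claw": 0.6},
    {"offset": [0.6,-0.8,0],"rotation": [0,0,0.54],"claw": 0.6},
    {"offset": [0.63,-0.8,0],"rotation": [0,0,0.6],"claw": 0.6},
    {"offset": [0.63,-0.8,0],"rotation": [0,0,0.66],"claw": 0.6},
    {"offset": [0.63,-0.8,0],"rotation": [0,0,0.72],"claw": 0.6},
    {"offset": [0.63,-0.8,0],"rotation": [0,0,0.785],"claw": 0.6},
    {"offset": [0.63,-0.8,0],"rotation": [0,0,0.785],"claw": 0.6},
    {"offset": [0.63,-0.8,0],"rotation": [0,0,0.785],"claw": 0.6}
  ]
}}

```text
clock: 7.83
tcp_pos: [0.5298, -0.2733, 0.1644]
orientation: [-2.196, -2.243, 0.003]
contact_force: [-0.1, 0.5, 0.6]
grip_width: 0.0514
gripper_force: 0.0
```

```bash
python3 - <<'E'
from h import *
g=grab_frame('top'); print(carton(g,(.44,.62,-.235,-.06))); np.savez('top4.npz',**g)
cv2.imwrite('pics/t4.png',cv2.resize(g['frame'][90:290,220:440],None,fx=2.5,fy=2.5)[...,::-1])
to(.528,-.27,.17,91); print(get_obs()['joints'].round(2))
E
```

```text
(array([ 529.5345459 , -153.52957153]), (92.2960433959961, 130.00619506835938), -88.86148715019226, array([ 529.40493052, -153.33749033]))
at [ 0.5301 -0.2734  0.1646] xang 91.25 clock 7.8833 F [ 0.4 -0.5  0.2]
offset [ 0.023 -0.014 -0.036] rot [-0.0014 -0.0004  0.0021]
[-0.12  0.49  0.66  1.84 -0.37  0.93  0.73]
```

View pics/t4.png

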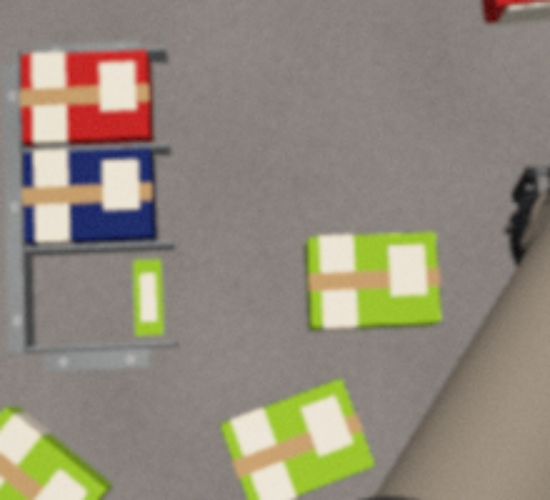

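The top view shows the carton squared at px (340,203) full-frame, i.e. (0.5295, -0.1535), with its axis at 91.1°. The lane line there is x = 0.526, so I'll steer about 3 mm toward -x while pushing from behind. Now I go down behind it.

Emit:
{"op": "drive_tool", "data": {
  "rows": [
    {"offset": [0.02,0.008,0.15],"rotation": [0,0,0.001],"claw": 0.6},
    {"offset": [0.02,0.008,0.3],"rotation": [0,0,0.001],"claw": 0.6},
    {"offset": [0.02,0.008,0.45],"rotation": [0,0,0.001],"claw": 0.6},
    {"offset": [0.02,0.008,0.6],"rotation": [0,0,0.001],"claw": 0.6},
    {"offset": [0.02,0.008,0.75],"rotation": [0,0,0.001],"claw": 0.6},
    {"offset": [0.02,0.008,0.87],"rotation": [0,0,0.001],"claw": 0.6},
    {"offset": [0.02,0.008,0.94],"rotation": [0,0,0.001],"claw": 0.6},
    {"offset": [0.02,0.008,0.99],"rotation": [0,0,0.001],"claw": 0.6},
    {"offset": [0.02,0.008,0.99],"rotation": [0,0,0.001],"claw": 0.6},
    {"offset": [0.02,0.008,0.99],"rotation": [0,0,0.001],"claw": 0.6},
    {"offset": [0.02,0.008,0.99],"rotation": [0,0,0.001],"claw": 0.6}
  ]
}}

```text
clock: 8.8
tcp_pos: [0.533, -0.2713, 0.0182]
orientation: [2.202, 2.239, 0.001]
contact_force: [-0.8, 0.0, -0.7]
grip_width: 0.0515
gripper_force: 0.0
```

```bash
python3 - <<'E'
from h import *
to(.531,-.2310,.016,91.1)
to(.5254,-.105,.016,91.0)
E
```

```text
at [ 0.533  -0.2713  0.0182] xang 90.94 clock 8.8 F [-0.8  0.  -0.7]
offset [ 0.269 -0.009  0.015] rot [ 0.0008  0.0003 -0.0014]
at [ 0.533  -0.2713  0.0182] xang 90.94 clock 8.8 F [-0.8  0.  -0.7]
offset [ 1.11  -0.032  0.014] rot [ 0.0008  0.0003 -0.0005]
```

Emit:
{"op": "drive_tool", "data": {
  "rows": [
    {"offset": [0.05,-0.002,0.01],"rotation": [0,0,0],"claw": 0.6},
    {"offset": [0.1,-0.006,0.012],"rotation": [0,0,0],"claw": 0.6},
    {"offset": [0.15,-0.01,0.012],"rotation": [0,0,-0.001],"claw": 0.6},
    {"offset": [0.2,-0.01,0.012],"rotation": [0,0,-0.001],"claw": 0.6},
    {"offset": [0.24,-0.01,0.012],"rotation": [0,0,-0.001],"claw": 0.6},
    {"offset": [0.265,-0.01,0.012],"rotation": [0,0,-0.001],"claw": 0.6},
    {"offset": [0.265,-0.01,0.012],"rotation": [0,0,-0.001],"claw": 0.6}
  ]
}}

```text
clock: 9.38
tcp_pos: [0.5304, -0.23, 0.0155]
orientation: [-2.2, -2.243, -0.0]
contact_force: [0.8, -0.5, 0.6]
grip_width: 0.0511
gripper_force: 0.0
```

Emit:
{"op": "drive_tool", "data": {
  "rows": [
    {"offset": [0.03,0,0],"rotation": [0,0,0],"claw": 0.6},
    {"offset": [0.07,-0.001,0],"rotation": [0,0,0],"claw": 0.6},
    {"offset": [0.12,-0.003,0],"rotation": [0,0,0],"claw": 0.6},
    {"offset": [0.17,-0.004,0],"rotation": [0,0,0],"claw": 0.6},
    {"offset": [0.22,-0.006,0],"rotation": [0,0,0],"claw": 0.6},
    {"offset": [0.27,-0.007,0],"rotation": [0,0,0],"claw": 0.6},
    {"offset": [0.32,-0.008,0],"rotation": [0,0,0],"claw": 0.6},
    {"offset": [0.37,-0.01,0],"rotation": [0,0,0],"claw": 0.6},
    {"offset": [0.42,-0.011,0],"rotation": [0,0,0],"claw": 0.6},
    {"offset": [0.47,-0.012,0],"rotation": [0,0,0],"claw": 0.6},
    {"offset": [0.52,-0.014,0],"rotation": [0,0,0],"claw": 0.6},
    {"offset": [0.57,-0.015,0],"rotation": [0,0,0],"claw": 0.6},
    {"offset": [0.62,-0.017,0],"rotation": [0,0,0],"claw": 0.6},
    {"offset": [0.67,-0.018,0],"rotation": [0,0,0],"claw": 0.6},
    {"offset": [0.72,-0.019,0],"rotation": [0,0,0],"claw": 0.6},
    {"offset": [0.77,-0.021,0],"rotation": [0,0,0],"claw": 0.6},
    {"offset": [0.81,-0.022,0],"rotation": [0,0,0],"claw": 0.6},
    {"offset": [0.84,-0.022,0],"rotation": [0,0,0],"claw": 0.6},
    {"offset": [0.84,-0.022,0],"rotation": [0,0,0],"claw": 0.6}
  ]
}}

```text
clock: 10.97
tcp_pos: [0.5243, -0.1033, 0.0152]
orientation: [-2.198, -2.242, -0.001]
contact_force: [-0.7, -0.3, 0.1]
grip_width: 0.0511
gripper_force: 0.0
```

```bash
python3 - <<'E'
from h import *
to(.5254,-.105,.016,91.0)
g=grab_frame('top'); print(carton(g,(.44,.62,-.11,.045)))
cv2.imwrite('pics/t5.png',cv2.resize(g['frame'][90:290,220:440],None,fx=2.5,fy=2.5)[...,::-1])
E
```

```text
at [ 0.5243 -0.1033  0.0152] xang 91.14 clock 10.9667 F [-0.7 -0.3  0.1]
offset [-0.012  0.007 -0.006] rot [-0.0005 -0.0007  0.0013]
(array([522.42993164,  -4.10282516]), (90.3521728515625, 92.81674194335938), -1.3490447998046875, array([531.63737336,   5.89172159]))
```

View pics/t5.png

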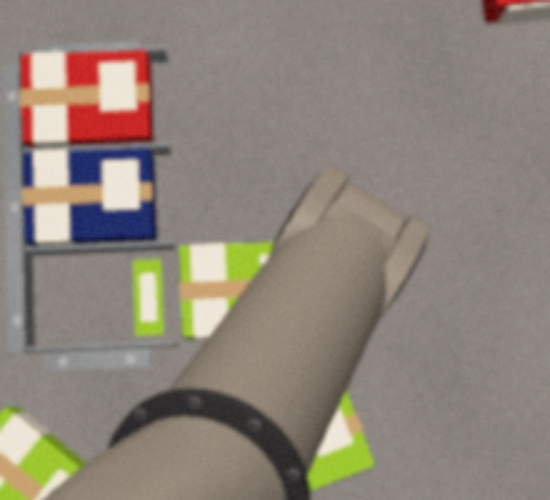

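The forearm hides the rear half. The front end, at crop px (180,243) to (180,338), stands right at the mouth. I measure its two front corners against the dividers.

```bash
python3 - <<'E'
from h import *
g=grab_frame('top'); P=pts(g)
m=((P[...,2]>.052)&(P[...,2]<.07)&(P[...,0]>.45)&(P[...,0]<.6)&(P[...,1]>-.03)&(P[...,1]<.07))
v,u=np.nonzero(m); q=ray(g,u*1.,v*1.,.06)
for y in np.arange(-.01,.06,.0055):
    r=q[abs(q[:,1]-y)<.003]
    if len(r)>3: s=np.sort(r[:,0]); print(round(y,3),len(r),s[0].round(4),s[-1].round(4),((s[0]+s[-1])/2).round(4),'lane',round(.5224-.0175*(y-.065),4))
print('front y',np.sort(q[:,1])[-30:].round(4)[[0,10,20,29]])
# wrist alternative: colour edge subpixel along columns
f=g['frame'][:,:,::-1]; print(f[185:232,296,1].tolist()); print(f[185:232,289,1].tolist())
E
```

```text
-0.01 64 0.5058 0.5688 0.5373 lane 0.5237
-0.005 74 0.4984 0.5689 0.5337 lane 0.5236
0.001 80 0.4911 0.569 0.5301 lane 0.5235
0.007 78 0.4838 0.5691 0.5265 lane 0.5234
0.012 78 0.4789 0.5693 0.5241 lane 0.5233
0.017 87 0.4766 0.5694 0.523 lane 0.5232
0.023 96 0.4766 0.567 0.5218 lane 0.5231
0.028 96 0.4767 0.5671 0.5219 lane 0.523
0.034 88 0.4769 0.5672 0.522 lane 0.5229
0.039 55 0.477 0.5674 0.5222 lane 0.5228
front y [0.0401 0.0407 0.0674 0.0699]
[131, 138, 165, 204, 221, 223, 219, 220, 219, 221, 220, 218, 216, 216, 219, 214, 215, 197, 176, 164, 158, 164, 161, 165, 179, 201, 207, 209, 208, 205, 206, 207, 204, 204, 205, 206, 206, 205, 199, 162, 120, 125, 130, 134, 135, 132, 135]
[129, 132, 122, 98, 101, 119, 130, 131, 129, 129, 134, 133, 131, 131, 129, 133, 130, 126, 128, 133, 132, 131, 133, 136, 131, 135, 130, 134, 133, 133, 136, 133, 134, 133, 135, 131, 133, 130, 133, 137, 136, 134, 121, 113, 126, 129, 135]
```

Front centre is x ≈ 0.5221 against a lane centre of 0.5229, so it is within 1 mm, with about 3 mm free each side. I push in, half way first, and check forces.

Emit:
{"op": "drive_tool", "data": {
  "rows": [
    {"offset": [0.03,0,0],"rotation": [0,0,0.0005],"claw": 0.6},
    {"offset": [0.06,0,0],"rotation": [0,0,0.001],"claw": 0.6},
    {"offset": [0.09,0.001,0],"rotation": [0,0,0.001],"claw": 0.6},
    {"offset": [0.12,0.001,0],"rotation": [0,0,0.001],"claw": 0.6},
    {"offset": [0.15,0.002,0],"rotation": [0,0,0.001],"claw": 0.6},
    {"offset": [0.18,0.002,0],"rotation": [0,0,0.001],"claw": 0.6},
    {"offset": [0.21,0.002,0],"rotation": [0,0,0.001],"claw": 0.6},
    {"offset": [0.24,0.002,0],"rotation": [0,0,0.001],"claw": 0.6},
    {"offset": [0.27,0.002,0],"rotation": [0,0,0.001],"claw": 0.6},
    {"offset": [0.3,0.002,0],"rotation": [0,0,0.001],"claw": 0.6},
    {"offset": [0.33,0.002,0],"rotation": [0,0,0.001],"claw": 0.6},
    {"offset": [0.36,0.002,0],"rotation": [0,0,0.001],"claw": 0.6},
    {"offset": [0.39,0.002,0],"rotation": [0,0,0.001],"claw": 0.6}
  ]
}}

```text
clock: 12.15
tcp_pos: [0.5238, -0.0463, 0.0154]
orientation: [-2.203, -2.239, -0.0]
contact_force: [0.5, -3.1, -1.0]
grip_width: 0.0513
gripper_force: 0.0
```

```bash
python3 - <<'E'
from h import *
to(.5223,.05,.015,91.0); print(get_obs()['joints'].round(2))
g=grab_frame('scene'); cv2.imwrite('pics/s6.png',cv2.resize(g['frame'][130:290,250:470],None,fx=3.5,fy=3.5)[...,::-1])
g=grab_frame('top'); print(carton(g,(.44,.575,-.05,.195)))
E
```

```text
at [ 0.5238 -0.0463  0.0154] xang 90.93 clock 12.15 F [ 0.5 -3.1 -1. ]
offset [0.642 0.    0.003] rot [-0.     -0.     -0.0006]
[-0.44  0.62  0.53  2.09 -0.56  0.58  0.5 ]
(array([522.90209961,  63.39935303]), (70.21037292480469, 90.26217651367188), -1.0393218994140625, array([534.54912876,  72.0871134 ]))
```

View pics/s6.png

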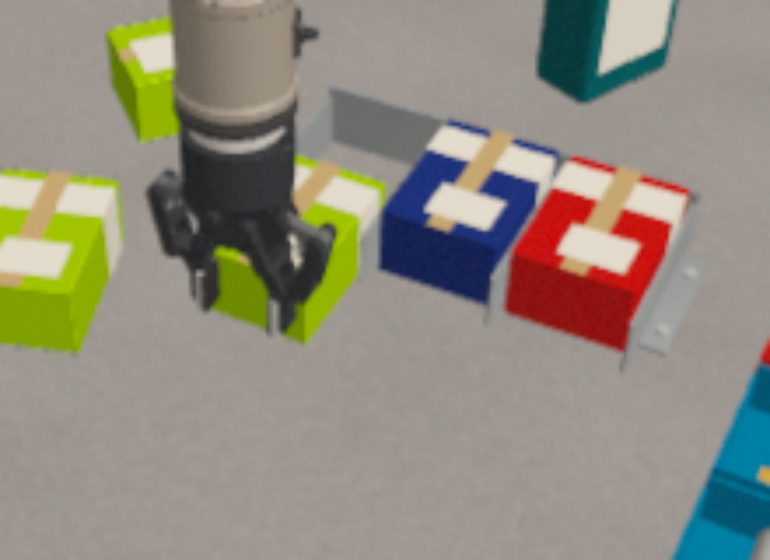

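The carton is entering the lane and the force is only 3 N. The open knuckles might come near the blue carton, so I back off, narrow the claw, and carry on.

Emit:
{"op": "drive_tool", "data": {
  "rows": [
    {"offset": [-0.05,0,-0.01],"rotation": [0,0,0],"claw": 0.6},
    {"offset": [-0.05,0,-0.02],"rotation": [0,0,0],"claw": 0.28},
    {"offset": [-0.05,0,-0.02],"rotation": [0,0,0],"claw": 0.28},
    {"offset": [-0.05,0,-0.02],"rotation": [0,0,0],"claw": 0.28},
    {"offset": [-0.05,0,-0.02],"rotation": [0,0,0],"claw": 0.28},
    {"offset": [-0.02,0,-0.02],"rotation": [0,0,0],"claw": 0.28},
    {"offset": [0.02,0,-0.02],"rotation": [0,0,0],"claw": 0.28},
    {"offset": [0.06,0,-0.02],"rotation": [0,0,0],"claw": 0.28},
    {"offset": [0.1,0,-0.02],"rotation": [0,0,0],"claw": 0.28},
    {"offset": [0.14,0,-0.02],"rotation": [0,0,0],"claw": 0.28},
    {"offset": [0.18,0,-0.02],"rotation": [0,0,0],"claw": 0.28},
    {"offset": [0.22,0,-0.02],"rotation": [0,0,0],"claw": 0.28},
    {"offset": [0.26,0,-0.02],"rotation": [0,0,0],"claw": 0.28},
    {"offset": [0.3,0,-0.02],"rotation": [0,0,0],"claw": 0.28},
    {"offset": [0.34,0,-0.02],"rotation": [0,0,0],"claw": 0.28},
    {"offset": [0.38,0,-0.02],"rotation": [0,0,0],"claw": 0.28},
    {"offset": [0.42,0,-0.02],"rotation": [0,0,0],"claw": 0.28},
    {"offset": [0.46,0,-0.02],"rotation": [0,0,0],"claw": 0.28},
    {"offset": [0.5,0,-0.02],"rotation": [0,0,0],"claw": 0.28}
  ]
}}

```text
clock: 13.83
tcp_pos: [0.5226, 0.0288, 0.0185]
orientation: [2.203, 2.239, 0.0]
contact_force: [0.4, -3.2, 0.8]
grip_width: 0.0238
gripper_force: 0.0
```

```bash
python3 - <<'E'
from h import *
to(.5223,.058,.018,91.0)
E
```

```text
at [0.5226 0.0288 0.0185] xang 90.92 clock 13.8333 F [ 0.4 -3.2  0.8]
offset [0.195 0.001 0.003] rot [ 0.     -0.     -0.0007]
```

Emit:
{"op": "drive_tool", "data": {
  "rows": [
    {"offset": [0.03,0,0],"rotation": [0,0,0],"claw": 0.28},
    {"offset": [0.06,0,0],"rotation": [0,0,0],"claw": 0.28},
    {"offset": [0.09,0,0],"rotation": [0,0,0],"claw": 0.28},
    {"offset": [0.11,0,0],"rotation": [0,0,0],"claw": 0.28},
    {"offset": [0.13,0,0],"rotation": [0,0,0],"claw": 0.28},
    {"offset": [0.15,0,0],"rotation": [0,0,0],"claw": 0.28},
    {"offset": [0.16,0,0],"rotation": [0,0,0],"claw": 0.28}
  ]
}}

```text
clock: 14.42
tcp_pos: [0.5222, 0.0526, 0.0184]
orientation: [-2.203, -2.239, -0.0]
contact_force: [0.2, -5.1, 2.4]
grip_width: 0.0236
gripper_force: 0.0
```

Emit:
{"op": "drive_tool", "data": {
  "rows": [
    {"offset": [0.006,0,0],"rotation": [0,0,0],"claw": 0.28},
    {"offset": [0.012,0,0],"rotation": [0,0,0],"claw": 0.28},
    {"offset": [0.018,0,0],"rotation": [0,0,0],"claw": 0.28}
  ]
}}

```text
clock: 14.67
tcp_pos: [0.5222, 0.0541, 0.0185]
orientation: [2.204, 2.238, -0.001]
contact_force: [0.1, -8.6, 0.6]
grip_width: 0.0234
gripper_force: 0.0
```

Emit:
{"op": "drive_tool", "data": {
  "rows": [
    {"offset": [0.005,0,0],"rotation": [0,0,0],"claw": 0.28},
    {"offset": [0.01,0,0],"rotation": [0,0,0],"claw": 0.28}
  ]
}}

```text
clock: 14.83
tcp_pos: [0.5221, 0.0541, 0.0185]
orientation: [2.204, 2.236, -0.002]
contact_force: [0.4, -11.6, -0.1]
grip_width: 0.0241
gripper_force: 0.0
```

Motion has stopped with the force rising (11.6 N), so it is against the rail. I retreat and check.

Emit:
{"op": "drive_tool", "data": {
  "rows": [
    {"offset": [-0.05,0,0],"rotation": [0,0,0],"claw": 0.28},
    {"offset": [-0.2,0,0],"rotation": [0,0,0],"claw": 0.28},
    {"offset": [-0.4,0,0],"rotation": [0,0,0],"claw": 0.28},
    {"offset": [-0.6,0,-0.15],"rotation": [0,0,0],"claw": 0.28},
    {"offset": [-0.8,0,-0.4],"rotation": [0,0,0],"claw": 0.28},
    {"offset": [-1,0,-0.65],"rotation": [0,0,0],"claw": 0.28},
    {"offset": [-1,0,-0.9],"rotation": [0,0,0],"claw": 0.28}
  ]
}}

```text
clock: 15.42
tcp_pos: [0.5228, -0.0963, 0.1477]
orientation: [-2.208, -2.233, 0.004]
contact_force: [0.8, 0.5, 0.2]
grip_width: 0.0237
gripper_force: 0.0
```

Emit:
{"op": "drive_tool", "data": {
  "rows": [
    {"offset": [-0.2,0,0],"rotation": [0,0,0],"claw": 0.28},
    {"offset": [-0.4,0,0],"rotation": [0,0,0],"claw": 0.28},
    {"offset": [-0.6,0,0],"rotation": [0,0,0],"claw": 0.28},
    {"offset": [-0.8,0,0],"rotation": [0,0,0],"claw": 0.28},
    {"offset": [-0.9,0,0],"rotation": [0,0,0],"claw": 0.28},
    {"offset": [-0.9,0,0],"rotation": [0,0,0],"claw": 0.28}
  ]
}}

```text
clock: 15.92
tcp_pos: [0.5261, -0.2312, 0.1475]
orientation: [2.208, 2.233, -0.0]
contact_force: [-0.4, -0.6, 0.2]
grip_width: 0.0239
gripper_force: 0.0
```

```bash
python3 - <<'E'
from h import *
g=grab_frame('top'); print(carton(g,(.465,.575,.02,.195)))
P0=np.load('top4.npz')
for b in((.58,.67,.05,.23),(.68,.775,.05,.23)): print('stock',carton(g,b)[0],carton(P0,b)[0])
P=pts(g); q=P[(P[...,2]>.054)&(P[...,2]<.068)&(P[...,0]>.49)&(P[...,0]<.555)&(P[...,1]>.03)&(P[...,1]<.22)]; print(np.percentile(q[:,1],[0,.5,99.5,100]).round(4))
cv2.imwrite('pics/t7.png',cv2.resize(g['frame'][90:290,190:410],None,fx=2.7,fy=2.7,interpolation=2)[...,::-1])
E
```

```text
(array([521.79681396, 130.08023071]), (92.93276977539062, 126.99451446533203), -89.35618877410889, array([521.61202659, 130.64220041]))
stock [624.60803223 134.73736572] [624.80004883 134.80949402]
stock [725.26898193 135.54441833] [725.98565674 135.55206299]
[0.0679 0.0682 0.2006 0.2016]
```

View pics/t7.png

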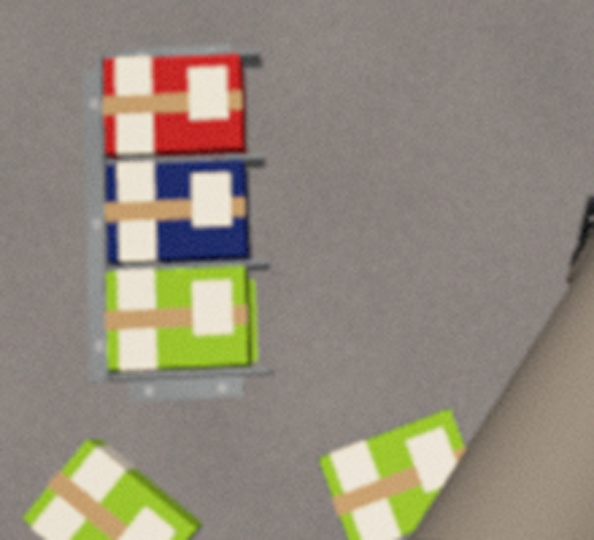

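The top view shows the green carton in its lane at crop px (178,318), level with the stock cartons, which did not move. My fit box cut off its front end, so I re-measure the rear edge and front gap without that.

```bash
python3 - <<'E'
from h import *
g=grab_frame('top'); P=pts(g)
def rear(xs):
    out=[]
    for x in xs:
        # z profile along y on the pixel grid, last/first pixel with top height
        m=(abs(P[...,0]-x)<.004)&(P[...,2]>.052)&(P[...,2]<.07)&(P[...,1]>.03)&(P[...,1]<.23)
        v,u=np.nonzero(m); q=ray(g,u*1.,v*1.,.06); out.append((round(x,3),np.sort(q[:,1])[2].round(4),np.sort(q[:,1])[-3].round(4)))
    return out
print('green',rear(np.arange(.485,.562,.015))); print('blue',rear(np.arange(.59,.662,.015))); print('red',rear(np.arange(.69,.765,.015)))
f=g['frame']
for v in(195,208,215): print(v,f[v,222:236].tolist())
E
```

```text
green [(np.float64(0.485), np.float64(0.0663), np.float64(0.198)), (np.float64(0.5), np.float64(0.0686), np.float64(0.198)), (np.float64(0.515), np.float64(0.0684), np.float64(0.198)), (np.float64(0.53), np.float64(0.0682), np.float64(0.198)), (np.float64(0.545), np.float64(0.068), np.float64(0.2004)), (np.float64(0.56), np.float64(0.0678), np.float64(0.2004))]
blue [(np.float64(0.59), np.float64(0.0698), np.float64(0.2004)), (np.float64(0.605), np.float64(0.0671), np.float64(0.1979)), (np.float64(0.62), np.float64(0.0693), np.float64(0.2004)), (np.float64(0.635), np.float64(0.0692), np.float64(0.2004)), (np.float64(0.65), np.float64(0.069), np.float64(0.2029))]
red [(np.float64(0.69), np.float64(0.0685), np.float64(0.2029)), (np.float64(0.705), np.float64(0.0707), np.float64(0.2029)), (np.float64(0.72), np.float64(0.0706), np.float64(0.2029)), (np.float64(0.735), np.float64(0.0704), np.float64(0.2028)), (np.float64(0.75), np.float64(0.0702), np.float64(0.2028)), (np.float64(0.765), np.float64(0.07), np.float64(0.2003))]
195 [[144, 142, 140], [145, 150, 146], [141, 144, 143], [145, 146, 146], [146, 150, 149], [139, 141, 138], [131, 141, 118], [137, 166, 72], [153, 191, 47], [153, 195, 45], [164, 198, 69], [192, 206, 132], [228, 224, 191], [235, 226, 209]]
208 [[141, 137, 134], [142, 141, 141], [144, 145, 146], [144, 147, 146], [141, 141, 143], [146, 147, 145], [157, 144, 131], [182, 153, 117], [199, 160, 112], [199, 160, 110], [198, 160, 112], [199, 158, 110], [198, 161, 110], [198, 157, 105]]
215 [[140, 136, 133], [141, 138, 139], [142, 144, 142], [148, 148, 147], [149, 146, 147], [153, 154, 154], [150, 155, 145], [148, 170, 109], [152, 190, 62], [154, 195, 41], [153, 193, 48], [178, 201, 103], [219, 220, 169], [232, 225, 204]]
```

The rear edge is at y = 0.068, which is the mouth plus 20 mm as required. The front end meets the rail with no gap, and the carton is square. I hand it in.

```bash
python3 -c "
from h import *
print(get_obs()['contact_force'].round(1)); print(hand_in())"
```

```text
[-0.2  0.8 -0.7]
the job is handed in; nothing more can be done
None
```

The right-most green carton was slid into the empty lane and, by measurement, sits square against the stop rail; the stock cartons did not move, pushing forces read at most about 12 N, and the job is handed in at about 16 s with no verdict returned.

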